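Press the shouldered bushing home in the holder block

ROBOT

A 6-joint arm with a two-finger parallel gripper is mounted at the origin on a cart in front of the work surface, level with it; the furniture and walls round the work are solid. World frame = base frame: x ahead of the robot, y to its left, z up, the work surface at z = 0. Lengths are in m, angles in rad, forces in N, time in s.
With the tool pointing down it reaches from about 0.35 to 0.975 m from the base axis. Payload 4.9 kg.
Tool frame: the origin (TCP) lies between the finger pads; the fingertips stand 22 mm ahead of it and the grasp point (between the pads) lies 3 mm ahead of it; z points along the fingers, y is the line along which they close (so a half turn about z gives the same grasp; the last joint's range is limited). The gripper opens to 85 mm and grips with 20 to 120 N. Pads are 22 mm wide; open, the fingers measure 114 mm over their backs; the gripper's body (76 mm by 85 mm) begins 54 mm behind the grasp point. The pads swing forward as they close: fully open they stand 13 mm farther back than shut.
Start: joints at [1.018, 0.053, 1.613, -0, 1.476, -0.119], TCP at [0.263, 0.567, 0.253] pointing down, gripper open.
Joint ranges: [-3.01, 3.01], [-1.01, 2.22], [0.06, 2.58], [-1.02, 4.17], [0.09, 2.62], [-3.14, 3.14]. Speed limits (rad/s): [2.57, 2.57, 3.14, 3.14, 3.14, 3.14].

INTERFACE

Orientations are given as a unit quaternion [w, x, y, z].
In Python, from plant import state, grab_frame, get_calibration, job_done, recognise, regions_of gives the robot as it stands.
- The arm moves only by the tool apply_moves, never from a script. Its argument "targets" is a list of rows, each an object with "translation": the shift along the tool's x, y, z normalised to -1 to 1, where 1 is 100 mm, a list of three; "twist": the turn about the tool's z normalised to -1 to 1, where 1 is 0.1 rad; "hand": the opening, from 0 (shut) to 1 (fully open). A call has 1 to 8 rows; each row shifts and turns the commanded pose from where the row before left it, along the tool's axes as they then stand; what a row does not reach is not made up. A row lasts 1/10 s, in which the tool goes at most 50 mm and 8.59 degrees, less where a joint would pass 70% of its speed; a pose out of reach is approached as far as the arm can. A call with a number of a shift or a turn outside -1 to 1 is refused whole. A call with a gripper value outside its range is refused whole. The fingers move at their own pace and stop on an object; the grip force is fixed at half the most. Time passes only in rows, so rows that do not move let the fingers close. It gives the time, the measured TCP pose, the force, the opening and the grip force at its end, in the units of the state.
- state(): the state, without advancing time (a new reading comes with each control period).
- grab_frame(name): name is "side" or "top" or "wrist"; returns the picture (384x512x3 uint8, red, green, blue); there is no depth.
- get_calibration(name): a dict with "camera_matrix" (3x3 intrinsics, pixels), "D" ([k1, k2, p1, p2, k3] as OpenCV has them; the pictures are not rectified), "pose" (4x4, takes a point from camera to world coordinates). Camera axes: x right, y up, looking along -z (the intrinsics and any distortion apply to the point x, -y, -z); pixel columns grow to the right and rows downward; lengths in m; the calibration is good to about 2 mm. A picture is of the moment at which its call begins: read the wrist's pose just before it. get_calibration takes no time and is no camera call; for the wrist camera it gives the pose at the moment of the call.
- job_done(): hands the job in; it is judged then, once.
Trained networks look in the newest picture that a camera, given by its name, has taken for a name from the list of things; names that differ only in an ending like _2 or _b are one class to them, and where a whole thing is asked for, a point or a joint stands for the part that bears it (a point fixed in the world has none). Each returns a list of dicts, best first, with "score" (0 to 1); they miss things now and then, are a little off and sometimes report something else, mostly with a low value. They report only what shows in the picture. A call takes as long as a camera call. They do not tell look-alikes from the thing itself.
- recognise(camera, query): "point" ([x, y, z] in m, in world coordinates, good to about 4 mm: the middle of the surface that is visible of it).
- regions_of(camera, query): "pixels" (384x512 bool, what is visible of it).
The state is a dict: "time": time; "joint_pos": joint angles; "joint_vel": joint speeds; "joint_efforts": joint torques, N m; "tool_pos": TCP position; "tool_rot": TCP orientation; "contact_force": force on the tool from outside, world axes, zero at the start; "ft_torque": the same for the moment, N m; "gripper_width": opening from 0.0 (shut) to 1.0 (fully open); "grasp_force": force on a finger pad.
Only numpy, scipy, OpenCV 4.12 (cv2) and the standard library are available. Lean on these libraries where they do the work, as an engineer would, in place of code of your own. Each camera call takes 0.05 s, during which the arm holds its last target. There are 200 camera calls.

TASK

Take the wide brass bushing with the shoulder and press it, stem down, into the empty bore of the aluminium block until its shoulder sits flush on the block all round, then let go. It is a tight fit: set down it stands proud, so push it fully home. Leave the slim bushing and the plain sleeve where they stand.

Things in the scene. Friction and masses are not known exactly. Their poses are not given: they have to be found in the camera images.
- wide_bush_centre (a point): Brass bushing to fit, standing stem down. Lower half: stem 24 mm wide, 23 mm long, foot tapered over 6 mm to 18 mm. Upper half: head 36 mm wide, 23 mm tall, with a 10 mm hole in its flat top. The shoulder is the head's underside. About 90 g. Point: on the axis half-way up, level with the shoulder, 23 mm above the foot; z up the axis.
- bore_mouth (a point): Mouth centre of the empty bore (25.5 mm wide, 4 mm chamfer) in the top of a fixed aluminium block, 76x130x40 mm (this frame's x, y, z), 30 mm off its middle to -y; z up. At 36 mm to +y sits a small seated bushing, 2.5 mm high. A friction-held pad in the bore stops the stem 10 mm deep; about 10 N pushes it on, with no spring-back. Fully home, the wide bushing's point is here.
- slim_bush_centre (a point): Bystander, leave it: a smaller brass bushing standing stem down, 36 mm tall, stem 14 mm, head 24 mm in diameter. The point is on its axis half-way up, 18 mm above the bench.
- plain_sleeve_centre (a point): Bystander, leave it: a plain brass sleeve without a shoulder, standing, 24 mm in diameter and 40 mm tall. The point is on its axis half-way up, 20 mm above the bench.
There are look-alikes about, which are no part of the job. Leave any blue or green look-alike of the part that bears wide_bush_centre alone.

How it is judged:
By the outcome, as a careful person would: the job done as asked, in the order asked, and still so for the second after the job is handed in, with the robot touching nothing.
It also fails if it takes over 40 s, if anything falls off the work surface, if the arm or the gripper's body presses on something with over 40 N, if the wrist force passes 120 N, or if a joint passes its speed limit or range.

## Working session

There is one attempt and no reset: what is moved stays moved. The work goes in short steps, Python scripts to look and compute and a tool call to move; the robot and the scene stay as the last step left them, time stands still between calls to the robot, and variables do not carry over. Pictures are saved under pics/ and viewed, at most 10 in all, crops included, and the job is handed in when it is done.

Besides the shell and the picture viewer there is one more tool, called after "Request:" as name(argument=value, ...), one argument or row to a line, values as JSON. apply_moves: Moves the arm, as the interface text tells. Its arguments: {"type":"object","properties":{"targets":{"type":"array"}},"required":["targets"]}

```bash
mkdir -p pics; python3 - <<'E'
from plant import *
import cv2,numpy as np
s=state();print(s['time'],s['tool_pos'],s['tool_rot'])
for c in ['top','side']:
    f=grab_frame(c);cv2.imwrite(f'pics/{c}0.png',f[...,::-1])
    for q in ['wide_bush_centre','bore_mouth','slim_bush_centre','plain_sleeve_centre']:
        print(c,q,[(round(r['score'],2),np.round(r['point'],3)) for r in recognise(c,q)])
    k=get_calibration(c);print(k)
a=cv2.imread('pics/top0.png')
E
```

```text
0.0 [0.26239168 0.5666035  0.25205735] [-3.45840239e-04  2.15199420e-01  9.76569553e-01 -9.98658188e-04]
top wide_bush_centre [(0.86, array([0.466, 0.061, 0.046])), (0.75, array([ 0.529, -0.002,  0.048])), (0.74, array([ 0.452, -0.021,  0.05 ]))]
top bore_mouth [(0.67, array([0.496, 0.209, 0.042]))]
top slim_bush_centre []
top plain_sleeve_centre []
{'camera_matrix': array([[468.60964715,   0.        , 253.09314514],
       [  0.        , 468.60964715, 189.97875513],
       [  0.        ,   0.        ,   1.        ]]), 'D': array([-0.14883114,  0.        ,  0.        ,  0.        ,  0.        ]), 'pose': array([[-0.0275271 ,  0.98914902, -0.14431384,  0.37238632],
       [-0.99958838, -0.02840525, -0.00402769, -0.02332987],
       [-0.00808325,  0.14414357,  0.98952377,  0.94704372],
       [ 0.        ,  0.        ,  0.        ,  1.        ]])}
side wide_bush_centre [(0.75, array([ 0.521, -0.014,  0.035])), (0.67, array([ 0.447, -0.035,  0.035])), (0.57, array([0.461, 0.053, 0.035]))]
side bore_mouth [(0.7, array([0.49 , 0.169, 0.039]))]
side slim_bush_centre [(0.64, array([ 0.526, -0.117,  0.027])), (0.55, array([ 0.484, -0.204,  0.028]))]
side plain_sleeve_centre [(0.66, array([ 0.522, -0.117,  0.024]))]
{'camera_matrix': array([[465.8584713 ,   0.        , 253.25466105],
       [  0.        , 465.8584713 , 193.11351481],
       [  0.        ,   0.        ,   1.        ]]), 'D': array([-0.18421235,  0.        ,  0.        ,  0.        ,  0.        ]), 'pose': array([[ 0.9644811 ,  0.07079732, -0.25448762,  0.27611837],
       [-0.2629576 ,  0.34883735, -0.89953644, -0.77014349],
       [ 0.02509002,  0.93450535,  0.35506372,  0.36905615],
       [ 0.        ,  0.        ,  0.        ,  1.        ]])}
```

View pics/top0.png

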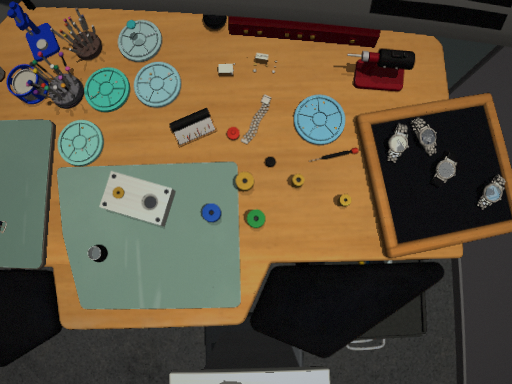

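View pics/side0.png

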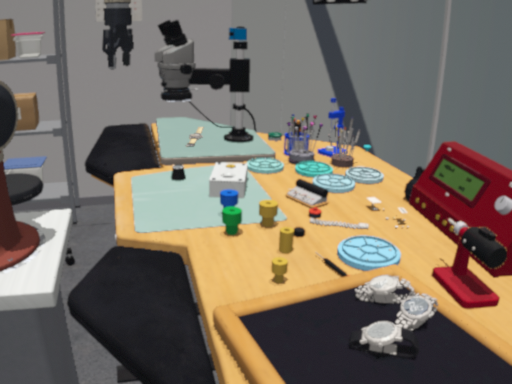

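Top view: brass wide bushing at (244,181); its look-alikes are blue at (211,213) and green at (256,218). The sleeve is at (297,181), the slim bushing at (345,200), the bore at (150,202) and the seated bushing at (119,192). The side view agrees, with the wide brass part at (268,212). The one at (244,181) fits because it is brass, has a shoulder and is the widest. I'll confirm it in a crop and compute positions.

```bash
cat > h.py <<'E'
import numpy as np,cv2
from plant import *
def ray(cal,uv,z):
    p=cv2.undistortPoints(np.array([[uv]],float),cal['camera_matrix'],cal['D'])[0,0]
    P=np.array(cal['pose']);d=P[:3,:3]@np.array([p[0],-p[1],-1]);o=P[:3,3]
    return o+d*(z-o[2])/d[2]
def proj(cal,X):
    P=np.linalg.inv(cal['pose']);c=P[:3,:3]@np.array(X)+P[:3,3]
    return cv2.projectPoints(np.array([[c[0],-c[1],-c[2]]]),np.zeros(3),np.zeros(3),cal['camera_matrix'],cal['D'])[0][0,0]
def delta(X,s=None):
    "tool-frame shift (m) from TCP to world X"
    s=s or state();w,x,y,z=s['tool_rot'];from scipy.spatial.transform import Rotation as R
    r=R.from_quat([x,y,z,w]);return r.inv().apply(np.array(X)-s['tool_pos']),r.as_matrix()
E
python3 - <<'E'
from h import *
cal=get_calibration('top');f=cv2.imread('pics/top0.png')
cv2.imwrite('pics/crop.png',cv2.resize(f[150:270,75:275],None,fx=4,fy=4,interpolation=cv2.INTER_CUBIC))
print('bush',ray(cal,(244,180.5),.046),'bore',ray(cal,(150,202),.04),'seated',ray(cal,(119,192.5),.0425))
s=state();print(delta([.529,-.002,.2]))
E
```

```text
bush [ 0.52297115 -0.00245653  0.046     ] bore [0.48660725 0.18371275 0.04      ] seated [0.50688332 0.24569565 0.0425    ]
(array([-0.48085115, -0.40442469,  0.05329947]), array([[-9.07364768e-01,  4.20344119e-01,  7.85754526e-06],
       [ 4.20344118e-01,  9.07364768e-01, -2.31537622e-05],
       [-1.68622075e-05, -1.77060351e-05, -1.00000000e+00]]))
```

View pics/crop.png

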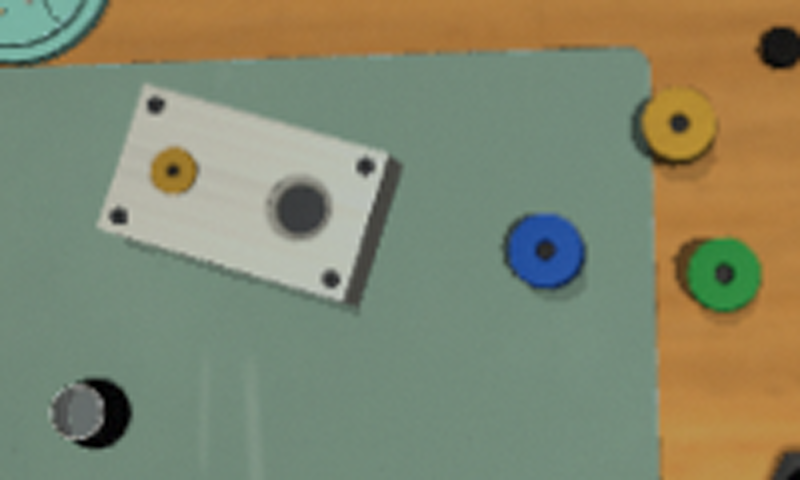

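The crop confirms brass wide bushing with hole at top-view (245,180.7), blue at (211,212) and green at (256,218). Bore-to-seated distance measures 65 mm against 66 expected. Moving over the bushing now.

Request:
apply_moves(
  targets=[
    {"translation": [-0.37,-0.31,0],"twist": 0,"hand": 0.7},
    {"translation": [-0.37,-0.31,0],"twist": 0,"hand": 0.7},
    {"translation": [-0.37,-0.31,0],"twist": 0,"hand": 0.7},
    {"translation": [-0.37,-0.31,0],"twist": 0,"hand": 0.7},
    {"translation": [-0.37,-0.31,0],"twist": 0,"hand": 0.7},
    {"translation": [-0.37,-0.31,0],"twist": 0,"hand": 0.7},
    {"translation": [-0.37,-0.31,0],"twist": 0,"hand": 0.7},
    {"translation": [-0.37,-0.31,0],"twist": 0,"hand": 0.7},
  ],
)

```text
time: 1.3
tool_pos: [0.4275, 0.2159, 0.2537]
tool_rot: [0.001, 0.215, 0.977, 0.0]
contact_force: [0.8, 0.1, 0.6]
gripper_width: 0.7
grasp_force: 0.0
```

Request:
apply_moves(
  targets=[
    {"translation": [-0.37,-0.31,0.1],"twist": 0,"hand": 0.7},
    {"translation": [-0.37,-0.31,0.2],"twist": 0,"hand": 0.7},
    {"translation": [-0.37,-0.31,0.2],"twist": 0,"hand": 0.7},
    {"translation": [-0.37,-0.31,0.2],"twist": 0,"hand": 0.7},
    {"translation": [-0.37,-0.31,0],"twist": 0,"hand": 0.7},
    {"translation": [0,0,0],"twist": 0,"hand": 0.7},
    {"translation": [0,0,0],"twist": 0,"hand": 0.7},
  ],
)

```text
time: 2.0
tool_pos: [0.5273, 0.0041, 0.1859]
tool_rot: [-0.0, 0.216, 0.976, 0.0]
contact_force: [1.0, -0.7, -0.8]
gripper_width: 0.705
grasp_force: 0.0
```

```bash
python3 - <<'E'
from h import *
cal=get_calibration('wrist');f=grab_frame('wrist');cv2.imwrite('pics/w1.png',f[...,::-1])
s=state();print(s['time'],s['tool_pos'],s['gripper_width'])
print(proj(cal,[.523,-.0035,.046]))
for r in regions_of('wrist','wide_bush_centre'):
    v,u=np.nonzero(r['pixels']);print(r['score'],u.mean(),v.mean(),u.min(),u.max(),v.min(),v.max())
print([ (r['score'],r['point']) for r in recognise('wrist','wide_bush_centre')])
print(delta([.523,-.0035,.046])[0])
E
```

```text
2.05 [0.52706752 0.00501204 0.1860392 ] 0.6963247203947401
[241.4817832  184.21368289]
0.63 244.1486710963455 181.63953488372093 226 262 162 201
0.61 188.59756097560975 119.04878048780488 167 210 99 139
[(0.88, [0.5209, 0.0009, 0.0448]), (0.76, [0.4619, 0.0681, 0.0488]), (0.68, [0.449, -0.0251, 0.0465])]
[-0.00044897 -0.01027274  0.14016972]
```

View pics/w1.png

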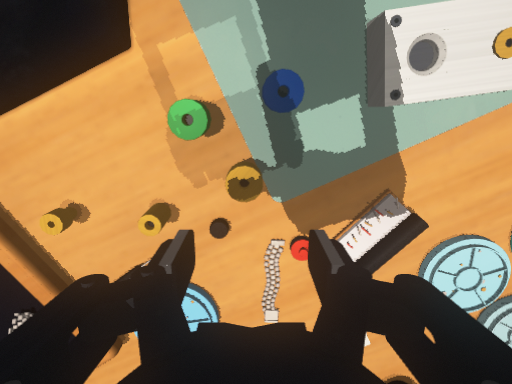

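Wrist view: the brass wide bushing's top hole is near (242,183), matching the projection (241,184). The green one is at (188,119), blue at (284,91), and the bore mouth at (426,55). Refining with rays.

```bash
python3 - <<'E'
from h import *
cal=get_calibration('wrist');f=cv2.imread('pics/w1.png')
cv2.imwrite('pics/w1c.png',cv2.resize(np.hstack([f[150:220,205:285],f[20:90,386:466]]),None,fx=5,fy=5,interpolation=cv2.INTER_CUBIC))
print(ray(cal,(242,183),.046),ray(cal,(426,55),.04),delta([.523,-.0035,.044])[0])
E
```

```text
[ 0.52186579 -0.00074021  0.046     ] [0.48668548 0.18860819 0.04      ] [-0.00044846 -0.0102735   0.14216972]
```

View pics/w1c.png

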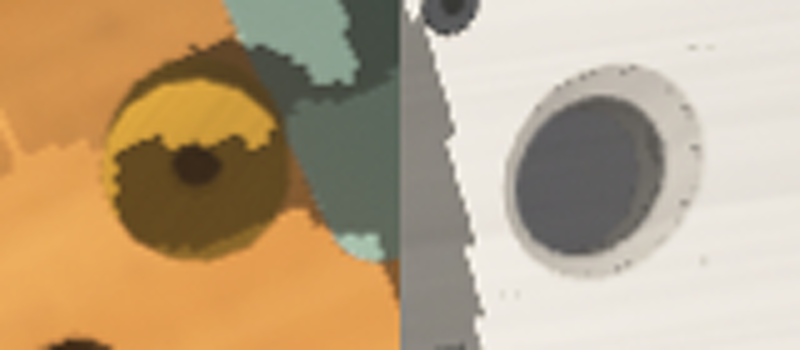

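Request:
apply_moves(
  targets=[
    {"translation": [0.02,-0.07,0.3],"twist": 0,"hand": 0.7},
    {"translation": [0,0,0.4],"twist": 0,"hand": 0.7},
    {"translation": [0,0,0.4],"twist": 0,"hand": 0.7},
    {"translation": [0,0,0.2],"twist": 0,"hand": 0.7},
    {"translation": [0,0,0.12],"twist": 0,"hand": 0.7},
    {"translation": [0,0,0],"twist": 0,"hand": 0.7},
    {"translation": [0,0,0],"twist": 0,"hand": 0.7},
  ],
)

```text
time: 2.85
tool_pos: [0.5232, -0.0002, 0.0452]
tool_rot: [0.001, 0.215, 0.977, 0.0]
contact_force: [0.9, -0.9, 1.0]
gripper_width: 0.703
grasp_force: 0.0
```

```bash
python3 - <<'E'
from h import *
cal=get_calibration('wrist');f=grab_frame('wrist');cv2.imwrite('pics/w2.png',f[...,::-1])
s=state();print(s['tool_pos'],s['contact_force'],proj(cal,[.523,-.0035,.046]),proj(cal,[.522,.0,.046]), proj(cal,np.array(s['tool_pos'])))
E
```

```text
[ 5.23709290e-01 -4.03247446e-04  4.57314996e-02] [ 0.10092726 -0.24956938  0.54317318] [243.86117249 265.53598485] [249.69377065 261.0660358 ] [250.43585914 264.01204153]
```

View pics/w2.png

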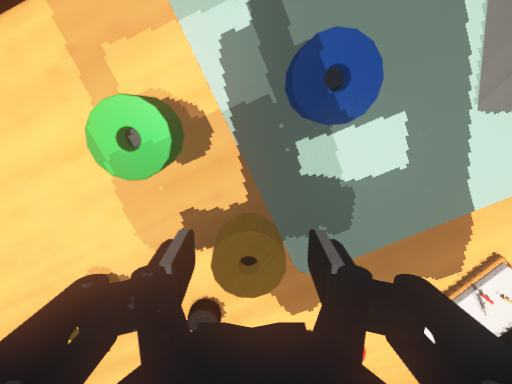

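Bushing centred between the fingers: hole at (249,261), TCP projects to (250,264). Lowering slightly and closing.

Request:
apply_moves(
  targets=[
    {"translation": [0,0,0.03],"twist": 0,"hand": 0.7},
    {"translation": [0,0,0],"twist": 0,"hand": 0.3},
    {"translation": [0,0,0],"twist": 0,"hand": 0.3},
    {"translation": [0,0,0],"twist": 0,"hand": 0.3},
    {"translation": [0,0,0],"twist": 0,"hand": 0.3},
    {"translation": [0,0,0],"twist": 0,"hand": 0.3},
  ],
)

```text
time: 3.5
tool_pos: [0.523, -0.0007, 0.0418]
tool_rot: [0.001, 0.215, 0.977, 0.0]
contact_force: [-1.3, -0.2, 6.2]
gripper_width: 0.404
grasp_force: 59.8
```

Request:
apply_moves(
  targets=[
    {"translation": [0,0,0],"twist": 0,"hand": 0.3},
    {"translation": [0,0,-0.2],"twist": 0,"hand": 0.3},
    {"translation": [0,0,-0.4],"twist": 0,"hand": 0.3},
    {"translation": [0,0,-0.2],"twist": 0,"hand": 0.3},
    {"translation": [0,0,0],"twist": 0,"hand": 0.3},
  ],
)

```text
time: 4.0
tool_pos: [0.5246, -0.001, 0.1242]
tool_rot: [0.003, 0.215, 0.977, 0.0]
contact_force: [1.1, -0.0, -0.9]
gripper_width: 0.402
grasp_force: 59.9
```

Request:
apply_moves(
  targets=[
    {"translation": [0.22,0.31,0],"twist": 0,"hand": 0.3},
    {"translation": [0.22,0.31,0],"twist": 0,"hand": 0.3},
    {"translation": [0.22,0.31,0],"twist": 0,"hand": 0.3},
    {"translation": [0.22,0.31,0],"twist": 0,"hand": 0.3},
    {"translation": [0.25,0.31,0],"twist": 0,"hand": 0.3},
    {"translation": [0,0,0],"twist": 0,"hand": 0.3},
    {"translation": [0,0,0],"twist": 0,"hand": 0.3},
    {"translation": [0,0,0],"twist": 0,"hand": 0.3},
  ],
)

```text
time: 4.8
tool_pos: [0.4844, 0.1866, 0.1195]
tool_rot: [-0.001, 0.216, 0.976, -0.001]
contact_force: [0.0, -0.6, -0.9]
gripper_width: 0.4
grasp_force: 60.1
```

```bash
python3 - <<'E'
from h import *
cal=get_calibration('wrist');f=grab_frame('wrist');cv2.imwrite('pics/w3.png',f[...,::-1])
s=state();print(s['tool_pos'],s['contact_force'],s['gripper_width']);p=np.array(s['tool_pos'])
print('tcp',proj(cal,p),'bush top if at tcp',proj(cal,p+[0,0,.0045]),'bore',proj(cal,[.487,.1837,.04]),proj(cal,[.487,.188,.04]),proj(cal,[p[0],p[1],.04]))
E
```

```text
[0.48477304 0.18642078 0.11989966] [ 0.553419   -1.47770579 -1.0038407 ] 0.40404687567448516
tcp [250.39208422 263.57340958] bush top if at tcp [250.35673348 268.72368531] bore [248.71664596 210.98522482] [253.972153   208.70209752] [250.78055185 206.97113812]
```

View pics/w3.png

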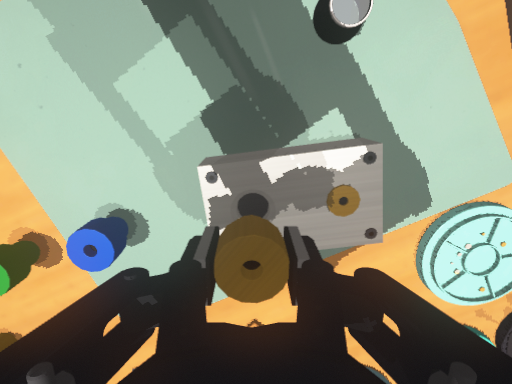

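Wrist view: held bushing's hole is at (252,265), the block screws at (211,178), (370,157) and (371,233), the seated bushing at (343,201). The bore's far rim is at about (253,194). I'll work out the bore from the screws and the seated bushing, in the same camera.

```bash
python3 - <<'E'
from h import *
cal=get_calibration('wrist');p=np.array(state()['tool_pos']);print(p)
R=lambda uv,z:ray(cal,uv,z)[:2]
a,b,c=[R(q,.04) for q in [(211,178),(370,157),(371,233)]]
s=R((343,201),.0425)
u=(b-a)/np.linalg.norm(b-a);print('screw dists',np.linalg.norm(b-a),np.linalg.norm(c-b),'yaw u',u,'center',(a+c)/2)
print('bore(screws)',(a+c)/2-.03*u,'bore(seated)',s-.066*u)
print('far rim',R((253,193),.04),'dark rim',R((253,195),.038))
print('bush',R((252,265),p[2]+.0045))
f=cv2.imread('pics/w3.png');cv2.imwrite('pics/w3c.png',cv2.resize(f[135:315,190:400],None,fx=3.3,fy=3.3,interpolation=cv2.INTER_CUBIC))
E
```

```text
[0.48477304 0.18642078 0.11989966]
screw dists 0.11375020088231809 0.05876871654829017 yaw u [0.29460595 0.95561882] center [0.49789133 0.21492917]
bore(screws) [0.48905315 0.18626061] bore(seated) [0.48896988 0.18633604]
far rim [0.47609138 0.19220948] dark rim [0.47804961 0.19131966]
bush [0.48384148 0.1876194 ]
```

View pics/w3c.png

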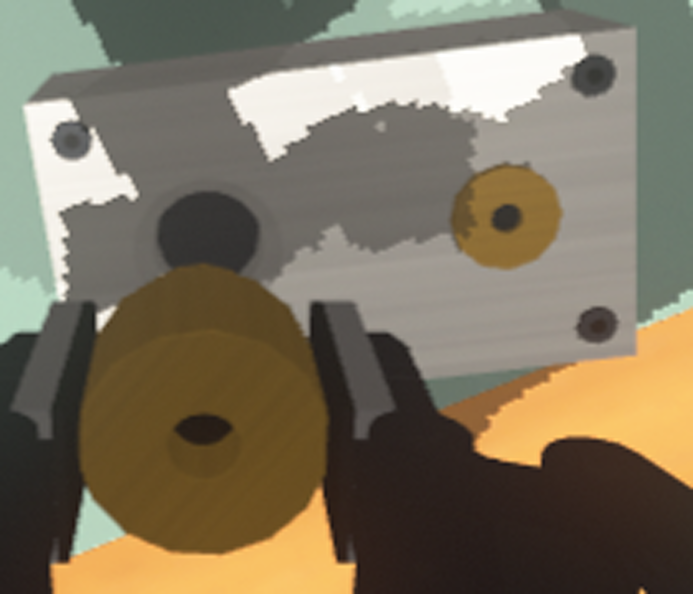

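Correction from the crop: the hole's centre is at (251.5,269), matching the TCP. The bore is at (0.489,0.186), with screws and seated bushing agreeing. Shifting about 4 mm and descending.

Request:
apply_moves(
  targets=[
    {"translation": [-0.04,0.015,0],"twist": 0,"hand": 0.3},
    {"translation": [0,0,0.15],"twist": 0,"hand": 0.3},
    {"translation": [0,0,0.2],"twist": 0,"hand": 0.3},
    {"translation": [0,0,0],"twist": 0,"hand": 0.3},
    {"translation": [0,0,0.04],"twist": 0,"hand": 0.3},
    {"translation": [0,0,0.04],"twist": 0,"hand": 0.3},
    {"translation": [0,0,0],"twist": 0,"hand": 0.3},
  ],
)

```text
time: 5.55
tool_pos: [0.4892, 0.1872, 0.0779]
tool_rot: [-0.0, 0.215, 0.977, -0.0]
contact_force: [-1.0, 0.2, -0.1]
gripper_width: 0.4
grasp_force: 60.3
```

Request:
apply_moves(
  targets=[
    {"translation": [0,0,0.02],"twist": 0,"hand": 0.3},
    {"translation": [0,0,0.02],"twist": 0,"hand": 0.3},
    {"translation": [0,0,0],"twist": 0,"hand": 0.3},
  ],
)

```text
time: 5.85
tool_pos: [0.4892, 0.1874, 0.076]
tool_rot: [-0.001, 0.215, 0.977, -0.0]
contact_force: [-7.8, -1.8, 12.0]
gripper_width: 0.402
grasp_force: 61.7
```

Request:
apply_moves(
  targets=[
    {"translation": [0,0,0.02],"twist": 0,"hand": 0.3},
    {"translation": [0,0,0.01],"twist": 0,"hand": 0.3},
    {"translation": [0,0,0],"twist": 0,"hand": 0.3},
  ],
)

```text
time: 6.15
tool_pos: [0.4895, 0.1874, 0.0757]
tool_rot: [-0.001, 0.215, 0.977, -0.001]
contact_force: [-15.5, -5.4, 27.7]
gripper_width: 0.399
grasp_force: 63.1
```

The chamfer is pushing toward -x (and slightly -y): ease up and shift that way.

Request:
apply_moves(
  targets=[
    {"translation": [0,0,-0.05],"twist": 0,"hand": 0.3},
    {"translation": [0.015,-0.012,0],"twist": 0,"hand": 0.3},
    {"translation": [0,0,0.03],"twist": 0,"hand": 0.3},
    {"translation": [0,0,0.01],"twist": 0,"hand": 0.3},
    {"translation": [0,0,0],"twist": 0,"hand": 0.3},
  ],
)

```text
time: 6.65
tool_pos: [0.4875, 0.1868, 0.0718]
tool_rot: [0.0, 0.215, 0.977, 0.0]
contact_force: [-0.6, -0.0, 2.4]
gripper_width: 0.399
grasp_force: 60.7
```

Request:
apply_moves(
  targets=[
    {"translation": [0,0,0.02],"twist": 0,"hand": 0.3},
    {"translation": [0,0,0.02],"twist": 0,"hand": 0.3},
    {"translation": [0,0,0],"twist": 0,"hand": 0.3},
  ],
)

```text
time: 6.95
tool_pos: [0.4877, 0.1868, 0.0686]
tool_rot: [-0.0, 0.215, 0.977, -0.0]
contact_force: [-3.4, -1.0, 6.3]
gripper_width: 0.398
grasp_force: 60.9
```

Request:
apply_moves(
  targets=[
    {"translation": [0,0,0.02],"twist": 0,"hand": 0.3},
    {"translation": [0,0,0.02],"twist": 0,"hand": 0.3},
    {"translation": [0,0,0],"twist": 0,"hand": 0.3},
  ],
)

```text
time: 7.25
tool_pos: [0.4877, 0.1868, 0.0648]
tool_rot: [-0.0, 0.215, 0.977, -0.0]
contact_force: [-4.1, 0.1, 8.7]
gripper_width: 0.402
grasp_force: 61.0
```

Request:
apply_moves(
  targets=[
    {"translation": [0.005,-0.002,0.02],"twist": 0,"hand": 0.3},
    {"translation": [0,0,0.02],"twist": 0,"hand": 0.3},
    {"translation": [0,0,0],"twist": 0,"hand": 0.3},
  ],
)

```text
time: 7.55
tool_pos: [0.4876, 0.1869, 0.0613]
tool_rot: [0.0, 0.215, 0.977, 0.0]
contact_force: [-2.9, -0.6, 9.0]
gripper_width: 0.402
grasp_force: 64.9
```

Request:
apply_moves(
  targets=[
    {"translation": [0,0,0.015],"twist": 0,"hand": 0.3},
    {"translation": [0,0,0.01],"twist": 0,"hand": 0.3},
    {"translation": [0,0,0],"twist": 0,"hand": 0.3},
  ],
)

```text
time: 7.85
tool_pos: [0.4877, 0.1869, 0.0612]
tool_rot: [-0.0, 0.215, 0.977, -0.0]
contact_force: [-12.9, -3.2, 25.3]
gripper_width: 0.402
grasp_force: 70.7
```

Stopped ~2 mm short, probably fingertips on the block. Release, raise, shut the fingers and press on top.

Request:
apply_moves(
  targets=[
    {"translation": [0,0,-0.025],"twist": 0,"hand": 0.3},
    {"translation": [0,0,0],"twist": 0,"hand": 0.65},
    {"translation": [0,0,0],"twist": 0,"hand": 0.65},
    {"translation": [0,0,0],"twist": 0,"hand": 0.65},
    {"translation": [0,0,-0.2],"twist": 0,"hand": 0.65},
    {"translation": [0,0,-0.3],"twist": 0,"hand": 0.65},
    {"translation": [0,0,0],"twist": 0,"hand": 0.65},
  ],
)

```text
time: 8.55
tool_pos: [0.4896, 0.1874, 0.1138]
tool_rot: [0.003, 0.215, 0.977, 0.002]
contact_force: [1.6, 0.4, -0.4]
gripper_width: 0.652
grasp_force: 0.0
```

Request:
apply_moves(
  targets=[
    {"translation": [0,0,0],"twist": 0,"hand": 0},
    {"translation": [0,0,0],"twist": 0,"hand": 0},
    {"translation": [0,0,0],"twist": 0,"hand": 0},
    {"translation": [0,0,0],"twist": 0,"hand": 0},
    {"translation": [0,0,0],"twist": 0,"hand": 0},
    {"translation": [0,0,0],"twist": 0,"hand": 0},
    {"translation": [0,0,0.15],"twist": 0,"hand": 0},
    {"translation": [0,0,0],"twist": 0,"hand": 0},
  ],
)

```text
time: 9.35
tool_pos: [0.4851, 0.1864, 0.0922]
tool_rot: [-0.002, 0.215, 0.977, -0.001]
contact_force: [-0.2, -0.5, 0.1]
gripper_width: -0.001
grasp_force: 0.0
```

Request:
apply_moves(
  targets=[
    {"translation": [-0.02,0.01,0],"twist": 0,"hand": 0},
    {"translation": [0,0,0.03],"twist": 0,"hand": 0},
    {"translation": [0,0,0.02],"twist": 0,"hand": 0},
    {"translation": [0,0,0],"twist": 0,"hand": 0},
  ],
)

```text
time: 9.75
tool_pos: [0.4889, 0.1868, 0.0896]
tool_rot: [-0.0, 0.215, 0.977, -0.0]
contact_force: [0.5, 0.2, -1.2]
gripper_width: 0.0
grasp_force: 0.0
```

Request:
apply_moves(
  targets=[
    {"translation": [0,0,0.02],"twist": 0,"hand": 0},
    {"translation": [0,0,0],"twist": 0,"hand": 0},
  ],
)

```text
time: 9.95
tool_pos: [0.4889, 0.1868, 0.0877]
tool_rot: [-0.0, 0.215, 0.977, -0.0]
contact_force: [-0.2, 0.5, 0.3]
gripper_width: -0.0
grasp_force: 0.0
```

Request:
apply_moves(
  targets=[
    {"translation": [0,0,0.02],"twist": 0,"hand": 0},
    {"translation": [0,0,0],"twist": 0,"hand": 0},
  ],
)

```text
time: 10.15
tool_pos: [0.4897, 0.1871, 0.087]
tool_rot: [0.0, 0.215, 0.977, 0.0]
contact_force: [-1.7, 0.1, 5.4]
gripper_width: 0.002
grasp_force: 2.4
```

Request:
apply_moves(
  targets=[
    {"translation": [0,0,0.02],"twist": 0,"hand": 0},
    {"translation": [0,0,0],"twist": 0,"hand": 0},
  ],
)

```text
time: 10.35
tool_pos: [0.4898, 0.1872, 0.0856]
tool_rot: [0.0, 0.215, 0.977, 0.0]
contact_force: [-3.3, 0.7, 8.5]
gripper_width: 0.003
grasp_force: 4.0
```

Request:
apply_moves(
  targets=[
    {"translation": [0,0,0.015],"twist": 0,"hand": 0},
    {"translation": [0,0,0],"twist": 0,"hand": 0},
  ],
)

```text
time: 10.55
tool_pos: [0.4899, 0.1873, 0.0852]
tool_rot: [0.0, 0.215, 0.977, 0.0]
contact_force: [-6.4, -1.4, 14.8]
gripper_width: -0.001
grasp_force: 7.0
```

Request:
apply_moves(
  targets=[
    {"translation": [0,0,0.02],"twist": 0,"hand": 0},
    {"translation": [0,0,0.01],"twist": 0,"hand": 0},
    {"translation": [0,0,0],"twist": 0,"hand": 0},
  ],
)

```text
time: 10.85
tool_pos: [0.4901, 0.1874, 0.085]
tool_rot: [-0.0, 0.215, 0.977, -0.0]
contact_force: [-14.8, -3.5, 30.2]
gripper_width: 0.001
grasp_force: 15.3
```

Request:
apply_moves(
  targets=[
    {"translation": [0,0,-0.05],"twist": 0,"hand": 0},
    {"translation": [0,0,-0.3],"twist": 0,"hand": 0},
    {"translation": [0.45,0,-0.2],"twist": 0,"hand": 0},
    {"translation": [0.45,0,-0.2],"twist": 0,"hand": 0},
    {"translation": [-0.1,0,0],"twist": 0,"hand": 0},
    {"translation": [0,0,0],"twist": 0,"hand": 0},
  ],
)

```text
time: 11.45
tool_pos: [0.4169, 0.2207, 0.1553]
tool_rot: [0.001, 0.215, 0.977, 0.001]
contact_force: [0.1, -0.3, -0.3]
gripper_width: 0.001
grasp_force: 0.0
```

```bash
python3 - <<'E'
from h import *
print(state()['tool_pos'],state()['contact_force'])
f=grab_frame('side')[...,::-1];g=grab_frame('top')[...,::-1]
a=cv2.resize(f[145:215,190:290],None,fx=4,fy=4,interpolation=cv2.INTER_CUBIC)
b=cv2.resize(g[155:225,75:175],None,fx=4,fy=4,interpolation=cv2.INTER_CUBIC)
cv2.imwrite('pics/end.png',np.hstack([a,b]))
E
```

```text
[0.41693837 0.2207036  0.15528219] [ 0.05191068 -0.25143989 -0.34768933]
```

View pics/end.png

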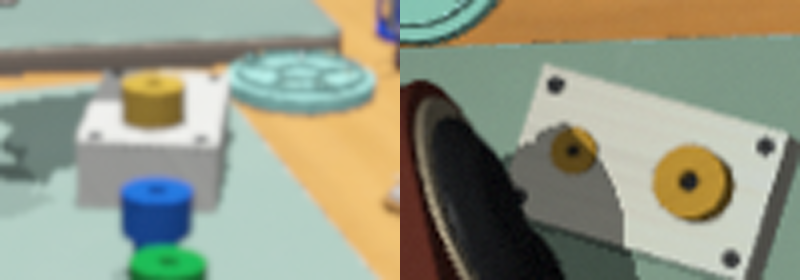

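The end view shows the brass bushing seated level on the block, no gap. The hard stop came with the fingertips at 85−22 = 63 mm, which equals block 40 + head 23, so it is fully home. The gripper is clear.

```bash
python3 -c "
from plant import *
print(job_done())"
```

```text
the job is handed in; nothing more can be done
None
```

The wide brass bushing is pressed home in the bore: the press hit a hard stop at the expected height and the final view shows no gap. I let go, backed the gripper clear and handed the job in at about 11.5 s, with the bystanders left where they stood.

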